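Turn round the tool steriliser at the nail desk

TASK

The steriliser has finished: pull its tray all the way out and move the clean clippers lying in it into the black tin, flat in its compartments. Only when the tray is empty, take all the used clippers out of the pink box and lay them flat on the tray, none on top of another, then push the tray fully home and press the start button. Used clippers must never touch the black tin nor clean ones the pink box, and the bottles and the cup stay where they are.

Things in the scene. Friction and masses are not known exactly. Their poses are not given: they have to be found in the camera images.
- steriliser: white desktop UV tool steriliser, fixed, 210 deep (x) x 270 wide (y) x 92 high; origin under the middle of its body; its mouth is in the face at own x = -105 mm; the roof over the mouth begins 64 mm above the desk
- tray (a joint): how far the steriliser's tray is drawn out, m: 0 fully home, 0.15 at its outer stop; it slides straight out along the steriliser's own -x against about 2 N of friction and stays where it is left
- tray_handle (a point): middle of the round steel bar handle of the tray, 11 mm thick, 100 mm long (along the steriliser's y), 45 mm above the desk, on two posts; its axis stands 35 mm in front of the tray's 50 mm tall white front panel, so that a finger fits behind it from above; moves with the tray
- tray_in (a point): middle of the tray's steel floor, on its surface, 16 mm above the desk; axes as the steriliser's; inside the tray is 152 long (x) x 210 wide (y), with an 8 mm high rim at the sides and rear and the front panel (top 62 mm above the desk) at own x = -76 mm; moves with the tray; when the tray is fully out its whole inside but the last few mm lies clear of the roof
- start_top (a point): top middle of the round grey start button, 26 mm across, on the steriliser's roof near the front right corner (seen from the robot); 102 mm above the desk when not pressed; pressed straight down, springs back
- start (a joint): start button travel, m: 0 free, 0.006 fully down (5 N)
- used_box: pink plastic box for used clippers, fixed, 205 long (x) x 165 wide (y), six compartments (two along x, three along y) 96 x 50 mm; origin under its middle; compartment floors 13 mm above the desk, walls and dividers 4 mm thick with their tops 22 mm above the desk, so clippers stand proud of them
- tin: black metal tin for clean clippers, fixed, 160 long (x) x 180 wide (y), three compartments side by side along y, each 152 long (x) x 55 wide, centred at own y = -59, 0 and 59 mm; origin under its middle; compartment floors 12 mm above the desk, walls and dividers 4 mm thick with their tops 21 mm above the desk
- clean1: large steel nail clippers with a dark catcher casing, closed, a plain box-like bar 80 long (own x) x 16 wide (own y) x 20 high (own z), about 60 g; origin at its middle, 10.0 mm above what it lies on; clean, starts in the tray
- clean2: small steel nail clippers with a dark catcher casing, closed, a plain box-like bar 62 long (own x) x 13 wide (own y) x 17 high (own z), about 35 g; origin at its middle, 8.5 mm above what it lies on; clean, starts in the tray
- clean3: small steel nail clippers with a dark catcher casing, closed, a plain box-like bar 62 long (own x) x 13 wide (own y) x 17 high (own z), about 35 g; origin at its middle, 8.5 mm above what it lies on; clean, starts in the tray
- used1: large steel nail clippers with a dark catcher casing, closed, a plain box-like bar 80 long (own x) x 16 wide (own y) x 20 high (own z), about 60 g; origin at its middle, 10.0 mm above what it lies on; used, starts in a compartment of the pink box
- used2: large steel nail clippers with a dark catcher casing, closed, a plain box-like bar 80 long (own x) x 16 wide (own y) x 20 high (own z), about 60 g; origin at its middle, 10.0 mm above what it lies on; used, starts in a compartment of the pink box
- used3: small steel nail clippers with a dark catcher casing, closed, a plain box-like bar 62 long (own x) x 13 wide (own y) x 17 high (own z), about 35 g; origin at its middle, 8.5 mm above what it lies on; used, starts in a compartment of the pink box
- used4: small steel nail clippers with a dark catcher casing, closed, a plain box-like bar 62 long (own x) x 13 wide (own y) x 17 high (own z), about 35 g; origin at its middle, 8.5 mm above what it lies on; used, starts in a compartment of the pink box
- used5: small steel nail clippers with a dark catcher casing, closed, a plain box-like bar 62 long (own x) x 13 wide (own y) x 17 high (own z), about 35 g; origin at its middle, 8.5 mm above what it lies on; used, starts in a compartment of the pink box
- polish_a: red polish bottle with white cap, 31 mm across, 78 mm tall, leave alone; origin under its middle
- polish_b: beige polish bottle with black cap, 31 mm across, 78 mm tall, leave alone; origin under its middle
- remover: translucent pump bottle, 60 mm across, 101 mm tall, leave alone; origin under its middle
- cup: black paper cup with white lid, 78 mm across, 102 mm tall, leave alone; origin under its middle
There are look-alikes about, which are no part of the job. Leave any orange or turquoise look-alike of the used2 alone.

How it is judged:
By the outcome, as a careful person would: the job done as asked, in the order asked, and still so for the second after the job is handed in, with the robot touching nothing.
Of clean1, clean2, clean3 only 2 to 3 are there at a start; the rules pass over those that are not, and their reading is None.
Of used1, used2, used3, used4, used5 only 3 to 5 are there at a start; the rules pass over those that are not, and their reading is None.
At some moment in a run one of used1, used2, used3, used4, used5, clean1, clean2, clean3 may be knocked a few centimetres aside while the robot is not near it.
Once in a run the grip may slacken for a moment while it holds something.
It also fails if it takes over 210 s, if anything falls off the work surface, if the arm or the gripper's body presses on something with over 40 N, if the wrist force passes 120 N, or if a joint passes its speed limit or range.

ROBOT

A 7-joint arm with a two-finger parallel gripper is mounted at the origin on the work surface. World frame = base frame: x ahead of the robot, y to its left, z up, the work surface at z = 0. Lengths are in m, angles in rad, forces in N, time in s.
With the tool pointing down it reaches from about 0.35 to 0.9 m from the base axis. Payload 7.2 kg.
Tool frame: the origin (TCP) lies on the centre line of the jaws, within the pads' length; the fingertips stand 11 mm ahead of it and the grasp point (between the pads) lies 8 mm behind it; z points along the fingers, y is the line along which they close (so a half turn about z gives the same grasp; the last joint's range is limited). The gripper opens to 88 mm and grips with 3 to 60 N. Pads are 20 mm wide; open, the fingers measure 115 mm over their backs; the gripper's body (75 mm by 178 mm) begins 61 mm behind the grasp point.
Start: joints at [-1.211, 0.411, -0.013, 1.596, 0.006, 1.134, -0.082], TCP at [0.259, 0.569, 0.234] pointing down, gripper open.
Joint ranges: [-2.95, 2.95], [-0.29, 1.99], [-1.47, 1.44], [0.14, 2.54], [-1.03, 4.17], [0.13, 1.85], [-2.86, 2.86]. Speed limits (rad/s): [2.39, 2.39, 3.01, 3.01, 3.14, 3.14, 3.14].

INTERFACE

Orientations are given as a 3x3 rotation matrix whose columns are the frame's x, y, z axes.
In Python, from cell import arm, effector, inverse_kinematics, eyes, ticket, telemetry gives the robot as it stands. Calls block until the motion is done:
- arm.move_pose(position, orientation): joint-space move of the TCP to a pose.
- arm.movel(position, attitude=None, velocity=0.15): straight line of the TCP; attitude=None keeps the orientation; velocity is the mean speed in m/s.
- arm.move_joints(angles): joint-space move.
- effector.grip(opening, force=None): finger opening in m; force is the grip in N (None keeps the last); returns when the fingers have stopped.
- arm.hold(seconds).
- inverse_kinematics(position, orientation): joint angles nearest the present ones, or None.
- eyes.grab_frame(name): name is "scene" or "top" or "wrist"; returns the picture (420x560x3 uint8, red, green, blue); there is no depth.
- eyes.camera_model(name): a dict with "mtx" (3x3 intrinsics, pixels), "rvec" (rotation vector, rad) and "tvec" (3), from world to camera coordinates, as OpenCV has them. Camera axes: x right, y down, z forward; pixel columns grow to the right and rows downward; lengths in m; the calibration is good to about 2 mm. A picture is of the moment at which its call begins: read the wrist's pose just before it. camera_model takes no time and is no camera call; for the wrist camera it gives the pose at the moment of the call.
A pose or a line that the arm cannot do raises arm.IKError and nothing moves.
- ticket.hand_in(): hands the job in; it is judged then, once.
Readings, each from a call of its own:
- telemetry.current_time_s(): time.
- telemetry.current_joints(): joint angles.
- telemetry.current_joint_vel(): joint speeds.
- telemetry.current_joint_torque(): joint torques, N m.
- telemetry.current_position(): TCP position.
- telemetry.current_orientation(): TCP orientation.
- telemetry.current_contact_force(): force on the tool from outside, world axes, zero at the start.
- telemetry.current_wrist_torque(): the same for the moment, N m.
- telemetry.current_finger_gap(): finger opening in m.
- telemetry.current_grip_force(): force on a finger pad.
Only numpy, scipy, OpenCV 4.12 (cv2) and the standard library are available. Lean on these libraries where they do the work, as an engineer would, in place of code of your own. Each camera call takes 0.05 s, during which the arm holds its last target. There are 200 camera calls.

## Working session

There is one attempt and no reset: what is moved stays moved. The work goes in short steps, each a Python script; the robot and the scene stay as the last script left them, time stands still between calls to the robot, and variables do not carry over. Pictures are saved under pics/ and viewed, at most 14 in all, crops included, and the job is handed in when it is done.

```bash
mkdir -p pics; ls
python3 - <<'E'
from cell import arm, effector, inverse_kinematics, eyes, ticket, telemetry
import cv2, numpy as np
for n in ("scene","top","wrist"):
    f=eyes.grab_frame(n); cv2.imwrite(f"pics/{n}0.png",f[...,::-1]); m=eyes.camera_model(n)
    print(n,np.round(m["mtx"],1).tolist(),np.round(m["rvec"],3),np.round(m["tvec"],3), np.round(-cv2.Rodrigues(np.array(m["rvec"],float))[0].T@np.array(m["tvec"]).ravel(),3))
print(telemetry.current_time_s(),telemetry.current_orientation())
E
```

```text
pics
scene [[399.2, 0.0, 280.6], [0.0, 399.2, 217.1], [0.0, 0.0, 1.0]] [ 1.993  1.264 -0.556] [-0.219 -0.268  1.367] [ 1.176 -0.328  0.705]
top [[530.1, 0.0, 283.6], [0.0, 530.1, 210.9], [0.0, 0.0, 1.0]] [ 2.25  -1.963  0.204] [-0.056  0.543  1.28 ] [ 0.28  -0.012  1.363]
wrist [[346.0, 0.0, 280.9], [0.0, 346.0, 208.8], [0.0, 0.0, 1.0]] [-2.413 -1.551 -0.244] [-0.624 -0.037  0.393] [0.182 0.603 0.385]
0.15 [[-9.09883829e-01  4.14862885e-01 -4.52837730e-04]
 [ 4.14863126e-01  9.09883097e-01 -1.15605743e-03]
 [-6.75759242e-05 -1.23974364e-03 -9.99999229e-01]]
```

View pics/top0.png

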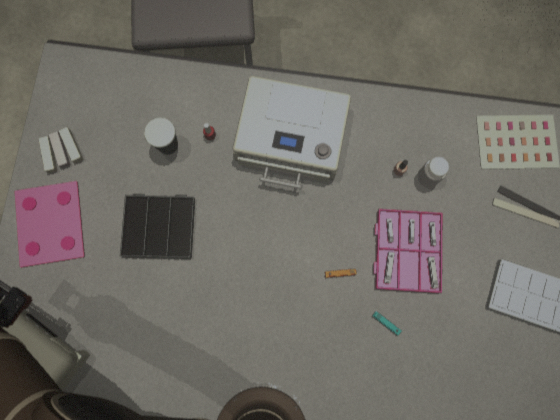

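View pics/scene0.png

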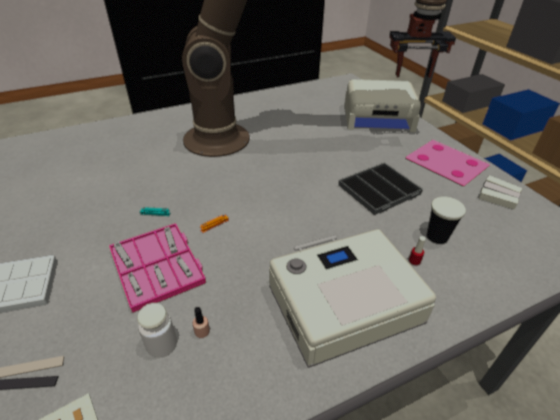

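The top view shows the steriliser at about (293,125), its handle at (281,183), the tin at (158,227), and the pink box at (409,250). The box holds 5 clippers at (390,230), (411,230), (433,233), (389,267) and (433,272).

Possible mix-ups:
- **Clippers:** orange look-alike (340,273) and turquoise look-alike (387,323).
- **Box or tin:** pink plate (48,222) and white palette (530,295).

The scene view agrees. Next I'll take coarse positions from the top view and then closer wrist views.

```bash
cat > h.py <<'E'
from cell import arm, effector, inverse_kinematics, eyes, ticket, telemetry
import cv2, numpy as np
def down(yaw):
    """tool down; yaw = world angle of the closing line (tool y)"""
    c,s=np.cos(yaw),np.sin(yaw)
    return np.array([[s,c,0],[-c,s,0],[0,0,-1.]])
def grab(n,save=None):
    m=eyes.camera_model(n); f=eyes.grab_frame(n)[...,::-1].copy()
    if save: cv2.imwrite(f"pics/{save}.png",f)
    R=cv2.Rodrigues(np.array(m["rvec"],float))[0]; t=np.array(m["tvec"],float).ravel()
    return f,(np.array(m["mtx"],float),R,t)
def rays(cam,px):
    K,R,t=cam; px=np.atleast_2d(np.array(px,float))
    d=np.c_[px,np.ones(len(px))]@np.linalg.inv(K).T@R
    return -R.T@t,d
def plane(cam,px,z):
    o,d=rays(cam,px); return o+d*((z-o[2])/d[:,2:3])
def pix(cam,P):
    K,R,t=cam; q=(np.atleast_2d(P)@R.T+t)@K.T; return q[:,:2]/q[:,2:]
def tri(c1,p1,c2,p2):
    P=[np.c_[c[1],c[2]] for c in (c1,c2)]; P=[c[0]@p for c,p in zip((c1,c2),P)]
    X=cv2.triangulatePoints(P[0],P[1],np.atleast_2d(p1).T.astype(float),np.atleast_2d(p2).T.astype(float)); return (X[:3]/X[3]).T
E
python3 - <<'E'
from h import *
f,c=grab("top"); h=cv2.cvtColor(f,cv2.COLOR_BGR2HSV)
pink=cv2.inRange(h,(150,80,80),(179,255,255)); blk=cv2.inRange(h,(0,0,0),(179,255,45)); wh=cv2.inRange(h,(0,0,150),(179,60,255))
for n,m,z in (("pink",pink,.022),("blk",blk,.021),("white",wh,.092)):
    m=cv2.morphologyEx(m,cv2.MORPH_CLOSE,np.ones((9,9)))
    for k in cv2.findContours(m,cv2.RETR_EXTERNAL,cv2.CHAIN_APPROX_NONE)[0]:
        if cv2.contourArea(k)>1500:
            b=cv2.boxPoints(cv2.minAreaRect(k)); P=plane(c,b,z)[:,:2]
            print(n,P.mean(0).round(3),np.round([np.linalg.norm(P[1]-P[0]),np.linalg.norm(P[2]-P[1])],3),np.round(P,3).tolist())
print("handle",plane(c,[(281,183)],.045), "handle ends",plane(c,[(263,179),(300,187)],.045))
print("button",plane(c,[(323,150)],.102))
fw,cw=grab("wrist"); print("wrist axis",cw[1][2], "tool",telemetry.current_position())
print("cam in tool", telemetry.current_orientation().T@(-cw[1].T@cw[2]-telemetry.current_position()) if hasattr(telemetry.current_orientation(),'T') else '')
E
```

```text
pink [ 0.495 -0.31 ] [0.21  0.175] [[0.381, -0.232], [0.591, -0.216], [0.61, -0.39], [0.4, -0.401]]
pink [0.438 0.612] [0.169 0.209] [[0.517, 0.727], [0.557, 0.563], [0.358, 0.5], [0.319, 0.659]]
blk [0.055 0.478] [0.224 0.581] [[0.083, 0.782], [0.285, 0.686], [0.019, 0.169], [-0.166, 0.275]]
blk [0.469 0.344] [0.15 0.16] [[0.387, 0.41], [0.535, 0.435], [0.552, 0.277], [0.403, 0.255]]
white [ 0.417 -0.59 ] [0.12  0.175] [[0.374, -0.491], [0.491, -0.519], [0.46, -0.692], [0.345, -0.66]]
white [ 0.484 -0.291] [0.183 0.155] [[0.385, -0.222], [0.567, -0.209], [0.584, -0.363], [0.401, -0.372]]
white [ 0.797 -0.546] [0.207 0.136] [[0.85, -0.44], [0.878, -0.645], [0.743, -0.649], [0.715, -0.448]]
white [0.76  0.028] [0.224 0.269] [[0.656, 0.164], [0.88, 0.157], [0.862, -0.111], [0.64, -0.096]]
handle [[0.61944985 0.03447619 0.045     ]] handle ends [[ 0.6236432   0.08174234  0.045     ]
 [ 0.61561794 -0.01519679  0.045     ]]
button [[ 0.70296704 -0.0595269   0.102     ]]
wrist axis [ 0.27940249 -0.12801729 -0.95160171] tool [0.25922826 0.56847885 0.23324985]
cam in tool [ 0.08477311 -0.00034345 -0.15164929]
```

```bash
sed -i 's/return np.array(\[\[s,c,0\],\[-c,s,0\]/return np.array([[-s,c,0],[c,s,0]/' h.py
python3 - <<'E'
from h import *
import pickle
t0=telemetry.current_time_s(); D={}
for n,p,y in (("tin",(.43,.344,.27),np.pi/2),("ster",(.60,.03,.27),np.pi/2-.07),("ster2",(.57,-.01,.20),np.pi/2-.07),("box",(.44,-.31,.27),np.pi/2)):
    arm.move_pose(p,down(y)); D[n]=grab("wrist","w_"+n); print(n,telemetry.current_time_s())
pickle.dump(D,open("D.pkl","wb"))
A=[cv2.resize(D[k][0],(400,300)) for k in D]
cv2.imwrite("pics/m1.png",np.vstack([np.hstack(A[:2]),np.hstack(A[2:])]))
E
```

```text
tin 1.4
ster 2.7917
ster2 3.275
box 4.5917
```

View pics/m1.png

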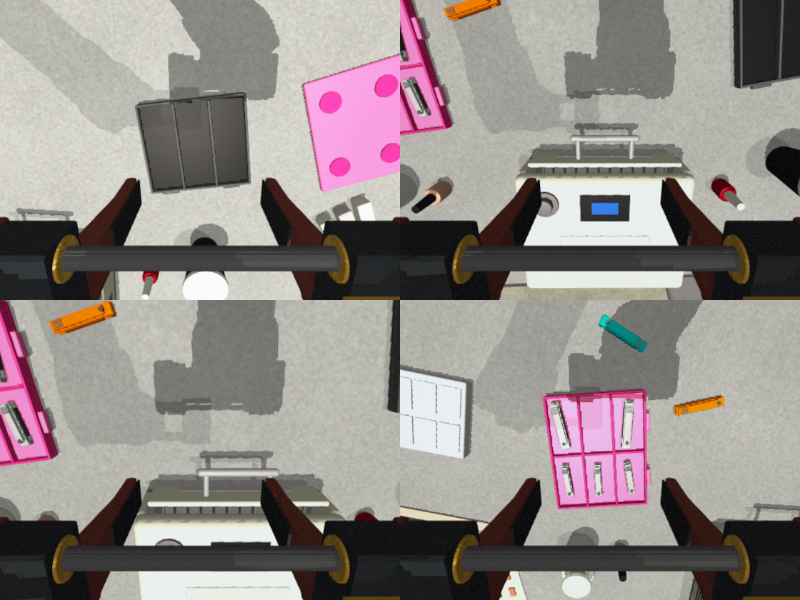

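The montage shows the tin top left, the steriliser mouth with its closed tray and handle top right and bottom left, and the pink box with 5 clippers bottom right. The orange and turquoise look-alikes lie outside the box. Next, close crops of the handle in both views.

Run:
```python
from h import *
import pickle
D=pickle.load(open("D.pkl","rb"))
a=cv2.resize(D["ster"][0][160:270,160:420],None,fx=3,fy=3,interpolation=1)[:300]
b=cv2.resize(D["ster2"][0][200:300,190:450],None,fx=3,fy=3,interpolation=1)
cv2.imwrite("pics/m2.png",np.vstack([a,b]))
# tin and box outlines
for n,z,lo,hi,clip in (("tin",.021,(0,0,0),(179,255,110),None),("box",.022,(150,60,80),(179,255,255),None)):
    f,c=D[n]; h=cv2.cvtColor(f,cv2.COLOR_BGR2HSV); m=cv2.inRange(h,lo,hi); m[290:]=0
    m=cv2.morphologyEx(m,cv2.MORPH_CLOSE,np.ones((7,7)))
    if n=="tin": m=cv2.inRange(h,(0,0,0),(179,255,95)); m[275:]=0
    for k in cv2.findContours(m,cv2.RETR_EXTERNAL,cv2.CHAIN_APPROX_NONE)[0]:
        if cv2.contourArea(k)>4000:
            q=plane(c,k[:,0],z)[:,:2].astype(np.float32); r=cv2.minAreaRect(q); print(n,r,k[:,0].min(0),k[:,0].max(0))
```

```text
tin ((0.4658151865005493, 0.3371279537677765), (0.1589684933423996, 0.17638954520225525), 6.267701148986816) [191 129] [348 268]
box ((0.4933852553367615, -0.3102228343486786), (0.2076130211353302, 0.17125800251960754), 3.858368396759033) [199 124] [350 289]
```

View pics/m2.png

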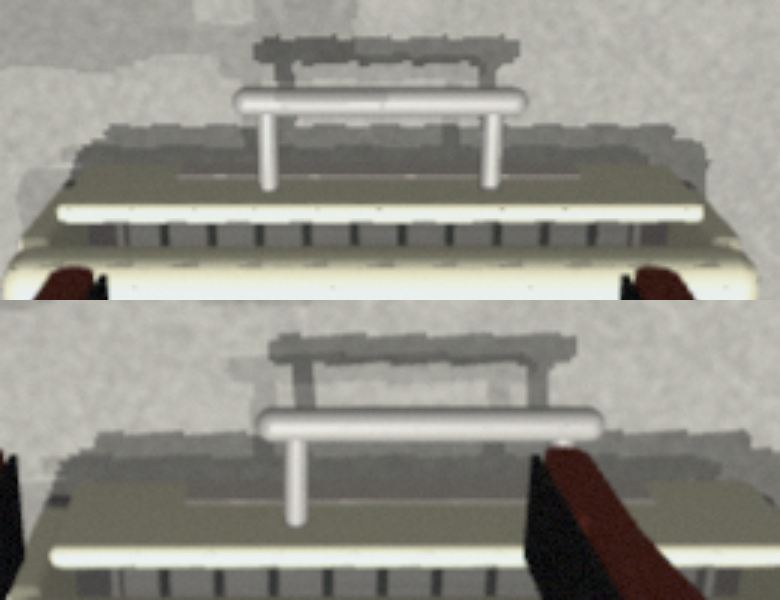

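Both crops show the bar handle clearly, with its ends at about (238,193)/(336,194) in the first view and (276,241)/(391,241) in the second. I'll triangulate them, then grip the bar and pull.

Run:
```python
from h import *
import pickle
D=pickle.load(open("D.pkl","rb")); a=[(238,193.3),(335.7,194)]; b=[(276,241.3),(391,241.3)]
X=tri(D["ster"][1],a,D["ster2"][1],b); print(X.round(4), np.linalg.norm(X[1]-X[0]))
P=plane(D["ster"][1],a,.045);Q=plane(D["ster2"][1],b,.045); print(P.round(4),Q.round(4))
m=(P+Q).mean(0)/2; d=P[1]-P[0]+Q[1]-Q[0]; print(m, np.arctan2(-d[0],d[1]))
# front panel top edge
print(plane(D["ster"][1],[(160+60/3,160+213/3),(160+700/3,160+213/3)],.062).round(4))
print(plane(D["ster"][1],[(206,287)],.102))
```

```text
[[ 0.6133 -0.0167  0.0509]
 [ 0.6222  0.092   0.0482]] 0.10913278726792437
[[ 0.6147 -0.0174  0.045 ]
 [ 0.6231  0.0925  0.045 ]] [[ 0.616  -0.0172  0.045 ]
 [ 0.6238  0.0929  0.045 ]]
[0.61937793 0.03771016 0.045     ] -0.07322831485183937
[[ 0.6491 -0.084   0.062 ]
 [ 0.6655  0.1534  0.062 ]]
[[ 0.69842932 -0.05330051  0.102     ]]
```

```bash
cat >> h.py <<'E'
YS=-0.073; SX=np.array([np.cos(YS),np.sin(YS),0]); SY=np.array([-np.sin(YS),np.cos(YS),0])
H0=np.array([.6194,.0377,.045])
def F(): return np.array(telemetry.current_contact_force())
def pos(): return np.array(telemetry.current_position())
E
python3 - <<'E'
from h import *
R=None
for y in (YS,YS+np.pi):
    q=inverse_kinematics(H0+[0,0,.08],down(y)); print(y,q)
    if q is not None and R is None: R=down(y)
effector.grip(.030,20)
arm.move_pose(H0+[0,0,.08],R); arm.movel(H0+[0,0,-.007],velocity=.08); print(F())
effector.grip(0.0,20); print("gap",telemetry.current_finger_gap(),F(),pos())
p0=pos(); arm.movel(p0-SX*.144,velocity=.08); print(pos(),F())
for i in range(12):
    arm.movel(p0-SX*(.145+.001*i),velocity=.02); f=F()@SX; print(i,f.round(1))
    if abs(f)>10: break
print((pos()-p0)@SX,telemetry.current_finger_gap(),telemetry.current_time_s())
E
```

```text
-0.073 [-0.44066704  0.53651338  0.4239157   1.74048456 -0.26705861  0.92184064
  0.02020511]
3.068592653589793 [ 0.01044459  0.52102292 -0.20691763  1.70723052  0.12825107  0.92656163
  2.82164555]
[-0.71143667  0.49586183 -0.62811905]
gap 0.010255447171645324 [-1.48120345  0.57242587  4.05514207] [0.61935731 0.03779491 0.03826353]
[0.47519294 0.04764997 0.03818343] [ 0.21680092 -4.94420433  3.84997263]
0 0.7
1 1.9
2 1.4
3 3.0
4 7.3
5 9.8
6 13.6
-0.14744905322892227 0.010586376856207634 12.8583
```

Run:
```python
from h import *
import pickle
effector.grip(.03,20); arm.movel(pos()+[0,0,.08],velocity=.15)
D={}
T=H0-SX*(.15-.111)   # rough tray_in middle
for n,o,z in (("a",-.02,.27),("b",-.06,.20)):
    arm.move_pose(np.r_[(T+SX*o)[:2],z],down(YS+np.pi/2)); D[n]=grab("wrist","w_tray"+n)
D["t"]=grab("top","top1"); pickle.dump(D,open("D2.pkl","wb"))
a=cv2.resize(D["a"][0],(400,300)); 
cv2.imwrite("pics/m3.png",np.vstack([D["a"][0][60:340],D["b"][0][60:340]]))
```

```text
(no output)
```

View pics/m3.png

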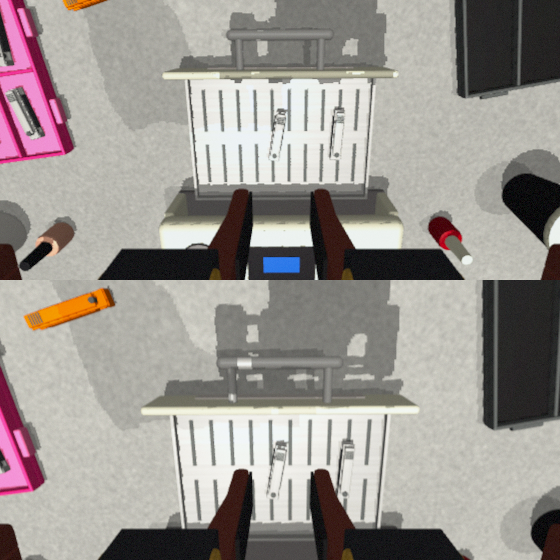

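The tray is out and holds two clean clippers, at about (278,194) and (338,193) in view a, both small and slightly tilted. I'll take a zoomed crop to locate their ends.

Run:
```python
from h import *
import pickle
D=pickle.load(open("D2.pkl","rb"))
a=cv2.resize(D["a"][0][155:235,250:370],None,fx=5,fy=5,interpolation=2)[:400]
b=cv2.resize(D["b"][0][210:290,250:370],None,fx=5,fy=5,interpolation=2)[:400]
for im in (a,b):
    for i in range(0,600,50): cv2.putText(im,str(i),(i,8),0,.3,(0,0,255)); cv2.line(im,(i,10),(i,16),(0,0,255))
    for i in range(50,400,50): cv2.putText(im,str(i),(0,i),0,.3,(0,0,255))
cv2.imwrite("pics/m4.png",np.hstack([a,b])[:, :1200]); 
im=np.vstack([a[:300],b[90:390]]); cv2.imwrite("pics/m4.png",im)
```

```text
(no output)
```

View pics/m4.png

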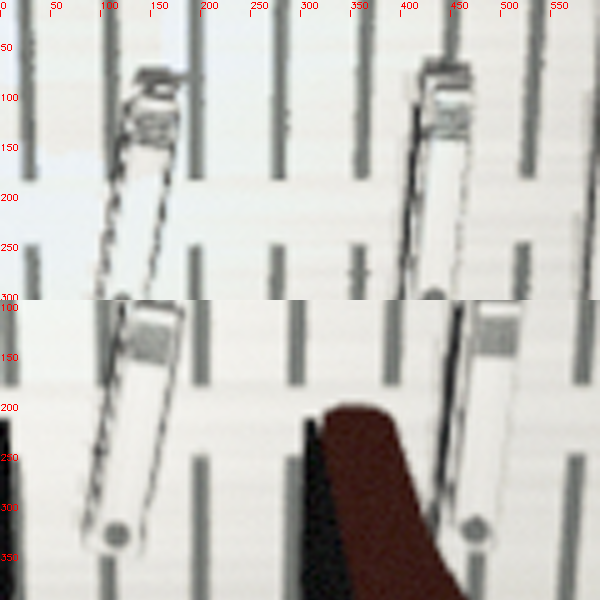

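```bash
cat > pp.py <<'E'
from h import *
def pick(c,yaw,bottom,force=25,wide=.045,dz=.010):
    """c centre xy, yaw of the long axis, bottom height of the clipper; tips dz above bottom"""
    best=None
    for y in (yaw+np.pi/2,yaw-np.pi/2):
        R=down(y); q=inverse_kinematics([c[0],c[1],.12],R)
        if q is not None:
            q=np.array(q); k=abs(q-np.array(telemetry.current_joints())).max()
            if best is None or k<best[0]: best=(k,R)
    R=best[1]; z=bottom+dz+.011
    effector.grip(wide,force)
    arm.move_pose([c[0],c[1],.14],R); arm.movel([c[0],c[1],z],velocity=.1); f=F()
    effector.grip(0,force); arm.hold(.1)
    g=telemetry.current_finger_gap(); arm.movel([c[0],c[1],.16],velocity=.15)
    print("pick gap %.4f -> %.4f"%(g,telemetry.current_finger_gap()),"Fz",f.round(1),"t",telemetry.current_time_s()); return R
def place(c,yaw,bottom,open_=.030,dz=.010,via=None):
    g0=telemetry.current_finger_gap(); cur=np.array(telemetry.current_joints()); best=None
    for y in (yaw+np.pi/2,yaw-np.pi/2):
        q=inverse_kinematics([c[0],c[1],.16],down(y))
        if q is not None:
            k=abs(np.array(q)-cur).max()
            if best is None or k<best[0]: best=(k,down(y))
    R=best[1]
    arm.move_pose([c[0],c[1],.16],R); arm.movel([c[0],c[1],bottom+dz+.03],velocity=.15)
    g=telemetry.current_finger_gap(); arm.movel([c[0],c[1],bottom+dz+.0115],velocity=.05); f=F()
    effector.grip(open_); arm.movel([c[0],c[1],.15],velocity=.15)
    print("place gap %.4f"%g,"F",f.round(1),"t",telemetry.current_time_s())
E
python3 - <<'E'
from h import *
import pickle
D=pickle.load(open("D2.pkl","rb")); ca,cb,ct=D["a"][1],D["b"][1],D["t"][1]
a=[(280.4,184),(274.4,215),(340,182.6),(336.6,214.6)]; b=[(280.6,240.6),(273.4,275),(349.4,239.6),(345,274)]
X=tri(ca,a,cb,b); print(X.round(4))
P=(plane(ca,a,.033)+plane(cb,b,.033))/2; print(P.round(4))
for i in (0,2):
    d=P[i+1]-P[i]; L=np.linalg.norm(d); print("c",(P[i]+.335*d).round(4),"yaw",np.arctan2(d[1],d[0]),L, "len",L*51/31)
# handle now -> height/position check
print("handle", plane(ca,[(228,93.5),(332,94)],.045).round(4), plane(ca,[(190,254),(370,254)],.016))
E
```

```text
[[0.5682 0.0407 0.0396]
 [0.6037 0.0309 0.0423]
 [0.571  0.1074 0.0423]
 [0.6099 0.1031 0.0387]]
[[0.5704 0.0405 0.033 ]
 [0.6078 0.0304 0.033 ]
 [0.5741 0.1089 0.033 ]
 [0.6124 0.104  0.033 ]]
c [0.5829 0.0371 0.033 ] yaw -0.2635283345298864 0.038715141296478815 len 0.06369265181033612
c [0.587  0.1073 0.033 ] yaw -0.1289631527531127 0.03862199797615218 len 0.06353941602528261
handle [[ 0.4674 -0.006   0.045 ]
 [ 0.4759  0.1008  0.045 ]] [[ 0.6571123  -0.08255401  0.016     ]
 [ 0.67446275  0.1476565   0.016     ]]
```

The size check gives 63.6 mm against 62 mm, so both are small. Heights come out within about 6 mm, which is reasonable for so short a baseline. Now I'll pick both.

```bash
cat >> h.py <<'E'
TIN=np.array([.4665,.339]); YT=.12
def tinc(k): return TIN+59e-3*k*np.array([-np.sin(YT),np.cos(YT)])
E
python3 - <<'E'
from pp import *
pick((.587,.1073),-.129,.016,wide=.034)
g=telemetry.current_finger_gap()
if g>.008: place(tinc(1),YT,.012,open_=.026)
grab("wrist","a1")
arm.move_pose([.56,.04,.27],down(YS+np.pi/2)); f,c=grab("wrist","a2"); 
cv2.imwrite("pics/m5.png",f[60:300])
E
```

```text
pick gap 0.0126 -> 0.0129 Fz [-0.1 -0.3  0. ] t 19.4917
place gap 0.0126 F [-0.1  0.8  0.5] t 23.45
```

View pics/m5.png

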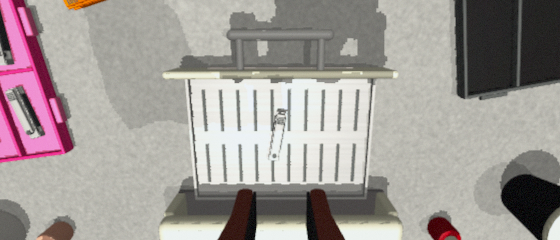

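The tray now holds only one clipper, unmoved at (278,194). I'll pick it.

Run:
```python
from pp import *
import pickle
pick((.5829,.0371),-.2635,.016,wide=.034)
if telemetry.current_finger_gap()>.008: place(tinc(0),YT,.012,open_=.026)
arm.move_pose([.43,.31,.27],down(np.pi/2)); A=grab("wrist","a3")
arm.move_pose([.56,.04,.27],down(YS+np.pi/2)); B=grab("wrist","a4")
arm.move_pose([.44,-.31,.27],down(np.pi/2)); C=grab("wrist","b1")
arm.move_pose([.46,-.31,.20],down(np.pi/2)); E_=grab("wrist","b2")
pickle.dump((A,B,C,E_),open("D3.pkl","wb"))
s=cv2.resize(C[0][110:300,190:360],None,fx=3,fy=3,interpolation=2)
cv2.imwrite("pics/m6.png",np.hstack([np.vstack([cv2.resize(A[0],(290,218)),cv2.resize(B[0],(290,218)),np.zeros((134,290,3),np.uint8)]),s]))
```

```text
pick gap 0.0126 -> 0.0125 Fz [ 0.4 -0.1  0.2] t 28.6833
place gap 0.0125 F [-0.4  0.7 -0.7] t 32.6583
```

View pics/m6.png

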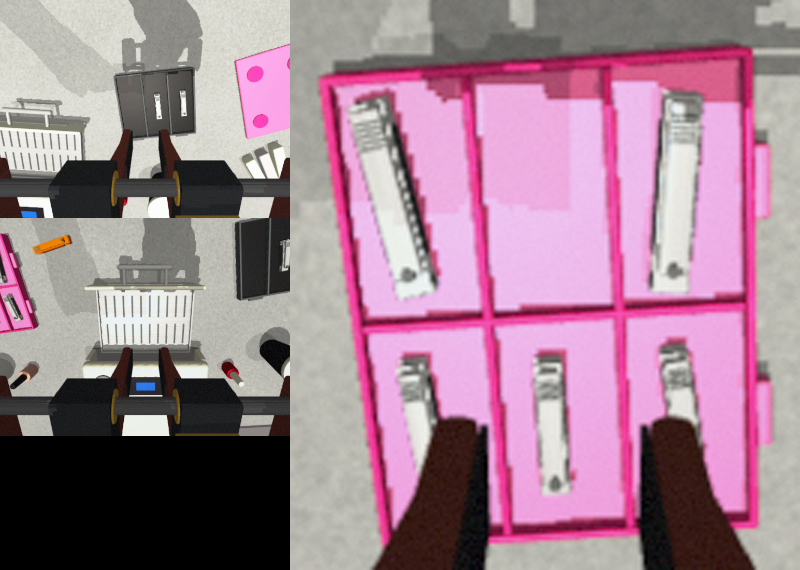

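Both clean clippers lie in the tin's middle and left compartments, and the tray is empty. The box holds 2 large clippers in the near row and 3 small in the far row. I'll find their positions by mask, with the fingers wide open.

```bash
cat >> h.py <<'E'
BOX=np.array([.4934,-.3102]); YB=.067
def boxclips(img,cam,z=.032):
    h=cv2.cvtColor(img,cv2.COLOR_BGR2HSV); m=((h[...,1]<55)&(h[...,2]>110)).astype(np.uint8)*255
    ex,ey=np.array([np.cos(YB),np.sin(YB)]),np.array([-np.sin(YB),np.cos(YB)])
    poly=[np.r_[BOX+sx*.098*ex+sy*.079*ey,.022] for sx,sy in ((-1,-1),(1,-1),(1,1),(-1,1))]
    k=np.zeros(m.shape,np.uint8); cv2.fillPoly(k,[pix(cam,poly).astype(np.int32)],255)
    m=cv2.morphologyEx(m&k,cv2.MORPH_CLOSE,np.ones((5,5))); out=[]
    for q in cv2.findContours(m,cv2.RETR_EXTERNAL,cv2.CHAIN_APPROX_NONE)[0]:
        if cv2.contourArea(q)<150: continue
        P=plane(cam,q[:,0],z)[:,:2].astype(np.float32); c,(w,l),a=cv2.minAreaRect(P*1000)
        a=np.radians(a)
        if l>w: a+=np.pi/2; w,l=l,w
        a=(a+np.pi/2)%np.pi-np.pi/2
        pc=cv2.minAreaRect(q)[0]; out.append((np.array(c)/1000,a,w,l,np.array(pc)))
    return sorted(out,key=lambda o:(round((o[0][0]-BOX[0])/.1),o[0][1]))
E
python3 - <<'E'
from h import *
import pickle
effector.grip(.088)
arm.move_pose([.44,-.31,.30],down(np.pi/2)); A=grab("wrist","b3")
arm.move_pose([.40,-.31,.22],down(np.pi/2)); B=grab("wrist","b4")
pickle.dump((A,B),open("D4.pkl","wb"))
a=boxclips(*A);b=boxclips(*B)
for o in a: print("a",o[0].round(4),round(o[1],3),np.round(o[2:4],1),o[4].round(1))
for o in b: print("b",o[0].round(4),round(o[1],3),np.round(o[2:4],1),o[4].round(1))
if len(a)==len(b): print(tri(A[1],[o[4] for o in a],B[1],[o[4] for o in b]).round(4))
print(telemetry.current_time_s())
E
```

```text
a [ 0.4434 -0.3669] 0.036 [87.2 44.6] [235.  170.5]
a [ 0.4404 -0.3156] 0.011 [89.6 42.5] [277. 168.]
a [ 0.4407 -0.2719] -0.045 [78.8 28.2] [312.2 168.5]
a [ 0.5391 -0.3663] 0.149 [62.  12.9] [238.6 242.5]
a [ 0.5385 -0.3136] 0.047 [60.7 12.2] [278.6 242. ]
a [ 0.5329 -0.2596] 0.176 [62.4 12.3] [319.6 238.1]
b [ 0.44   -0.3626] 0.209 [79.4 42. ] [229.6 221.5]
b [ 0.4196 -0.3177] -1.439 [43.5 33.6] [273.3 203.6]
b [ 0.44   -0.2663] -0.042 [79.3 15.7] [323.  221.6]
b [ 0.5373 -0.367 ] 0.124 [63. 13.] [230.4 303.3]
b [ 0.5366 -0.3138] 0.058 [63.4 12.1] [277.5 302.5]
b [ 0.5313 -0.2602] 0.177 [63.2 11.9] [325.1 298.4]
[[ 0.4473 -0.3689  0.0071]
 [ 0.4759 -0.3197 -0.1539]
 [ 0.4385 -0.2692  0.0344]
 [ 0.5415 -0.3678  0.0248]
 [ 0.5421 -0.3138  0.0222]
 [ 0.5358 -0.2589  0.0238]]
38.45
```

```bash
sed -i 's/h\[...,1\]<55/h[...,1]<SAT/; s/^def boxclips/SAT=30\ndef boxclips/' h.py
cat >> pp.py <<'E'
TRAY=np.array([.583,.0402])
def slot(y): return TRAY+y*SY[:2]
def look(save):
    effector.grip(.088); arm.move_pose([.42,-.31,.25],down(np.pi/2)); A=grab("wrist",save); o=boxclips(*A)
    for q in o: print(" ",q[0].round(4),round(q[1],3),np.round(q[2:4],1))
    return o
E
python3 - <<'E'
from pp import *
import pickle
for A in pickle.load(open("D4.pkl","rb")):
    for o in boxclips(*A): print(o[0].round(4),round(o[1],3),np.round(o[2:4],1))
o=look("c0"); s=[q for q in o if 50<q[2]<68 and q[0][0]>.5]
q=min(s,key=lambda q:q[0][1]); print("take",q[0])
pick(q[0],q[1],.013,wide=.034,dz=.0105)
if telemetry.current_finger_gap()>.008: place(slot(-.038),YS,.016,open_=.024,dz=.0105)
look("c1")
E
```

```text
[ 0.4407 -0.2654] -0.042 [76.7 14.7]
[ 0.4434 -0.3742] 0.201 [77.5 15.5]
[ 0.5389 -0.3662] 0.14 [60.6 11.9]
[ 0.5383 -0.3134] 0.055 [60.5 11.3]
[ 0.5331 -0.2595] 0.178 [60.1 11.6]
[ 0.4425 -0.3745] 0.206 [78.6 16.4]
[ 0.44   -0.2661] -0.039 [78.6 14.7]
[ 0.5371 -0.3668] 0.128 [61.9 12.3]
[ 0.5365 -0.3138] 0.055 [61.7 11.5]
[ 0.5311 -0.2604] 0.172 [61.9 11.4]
  [ 0.4424 -0.3742] 0.209 [77.3 15.7]
  [ 0.4398 -0.2657] -0.043 [77.7 14.7]
  [ 0.537  -0.3664] 0.137 [61.1 11.8]
  [ 0.5362 -0.3135] 0.069 [60.9 11.5]
  [ 0.5314 -0.26  ] 0.17 [61.3 11.3]
take [ 0.53697339 -0.36641977]
pick gap 0.0128 -> 0.0128 Fz [ 0.1  0.8 -0.3] t 43.4083
place gap 0.0124 F [-0.2 -0.1  0.3] t 47.4667
  [ 0.4429 -0.3742] 0.207 [77.7 16.1]
  [ 0.4404 -0.2656] -0.045 [78.1 14.9]
  [ 0.5371 -0.3136] 0.059 [60.7 11.6]
  [ 0.5316 -0.26  ] 0.181 [61.6 11.5]
```

Detection is clean and the sizes match (61×12 and 78×16 mm). I'll carry on with the remaining two small and two large, looking at the box again before each pick.

Run:
```python
from pp import *
import sys
jobs=[("s",0.0),("s",.038),("L",-.076),("L",.076)]
for i,(k,y) in enumerate(jobs):
    o=look(f"d{i}"); s=[q for q in o if (50<q[2]<68 if k=="s" else 70<q[2]<86)]
    if not s: print("none"); break
    q=min(s,key=lambda q:q[0][1])
    pick(q[0],q[1],.013,wide=.034,dz=.0105)
    w=.0128 if k=="s" else .016
    if abs(telemetry.current_finger_gap()-w)>.003: print("bad grip"); break
    place(slot(y),YS,.016,open_=.024,dz=.0105)
    if telemetry.current_finger_gap()<.02: print("?")
look("d9")
arm.move_pose([.55,.04,.27],down(YS+np.pi/2)); f,c=grab("wrist","e1"); cv2.imwrite("pics/m7.png",f)
print(telemetry.current_time_s())
```

```text
[ 0.443  -0.3742] 0.207 [77.7 15.9]
  [ 0.4403 -0.266 ] -0.038 [77.7 15.3]
  [ 0.5369 -0.3136] 0.061 [61.7 11.6]
  [ 0.532 -0.26 ] 0.172 [60.8 11.4]
pick gap 0.0124 -> 0.0124 Fz [ 0.   1.3 -0.5] t 54.8667
place gap 0.0127 F [-0.2 -0.6  0.1] t 58.8833
  [ 0.4429 -0.3743] 0.206 [77.7 16.1]
  [ 0.4405 -0.2659] -0.037 [78. 15.]
  [ 0.5316 -0.26  ] 0.175 [61.6 11.5]
pick gap 0.0125 -> 0.0127 Fz [-0.   0.5 -0.6] t 65.9
place gap 0.0130 F [-0.3 -0.4  0.5] t 69.8667
  [ 0.4429 -0.3743] 0.21 [77.5 15.8]
  [ 0.4404 -0.2659] -0.039 [78.1 15. ]
pick gap 0.0155 -> 0.0160 Fz [ 0.4 -0.3 -0.6] t 76.8333
place gap 0.0157 F [ 0.2  0.  -1. ] t 80.8333
  [ 0.4404 -0.2657] -0.041 [78.1 14.5]
pick gap 0.0155 -> 0.0155 Fz [-0.6 -0.2  0. ] t 87.4333
place gap 0.0155 F [0.3 0.3 0.6] t 91.5833
95.875
```

View pics/m7.png

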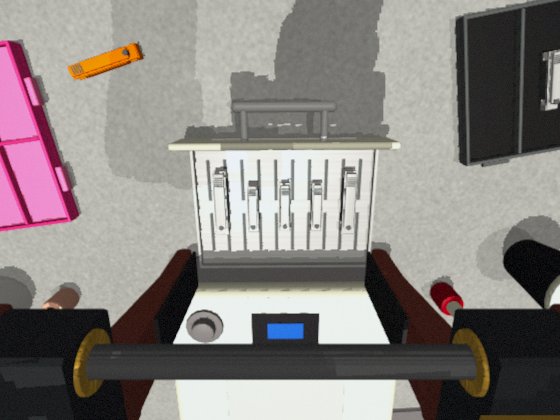

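All five used clippers lie flat, side by side and clear of each other, at (220..350, 200). The pink box has nothing left in it. The start button is at (205,326). Next, push the tray home.

Run:
```python
from h import *
m=eyes.camera_model("wrist"); R=cv2.Rodrigues(np.array(m["rvec"],float))[0]; c=(np.array(m["mtx"]),R,np.array(m["tvec"]).ravel())
print("button",plane(c,[(205,324)],.102)); b=plane(c,[(205,324)],.102)[0]-H0; print("own rel handle",b@SX,b@SY)
h=plane(c,[(234,105.5),(335,105.5)],.045); print("handle",h,h.mean(0))
P=H0-SX*.149
effector.grip(.030,20); Rr=down(YS)
arm.move_pose(P+[0,0,.08],Rr); arm.movel(P+[0,0,-.007],velocity=.08); print(F())
effector.grip(0,20); p0=pos(); print("gap",telemetry.current_finger_gap(),p0)
arm.movel(p0+SX*.144,velocity=.06); print(F()@SX)
for i in range(14):
    arm.movel(p0+SX*(.145+.001*i),velocity=.02); f=F()@SX; print(i,f.round(1),end=" ")
    if abs(f)>14: break
print("\nhome",pos(),(pos()-H0)@SX,telemetry.current_finger_gap(),telemetry.current_time_s())
effector.grip(.03); arm.movel(pos()+[0,0,.13],velocity=.15)
arm.move_pose([.62,-.02,.27],down(YS+np.pi/2)); f,c=grab("wrist","g1")
t,ct=grab("top","g2")
cv2.imwrite("pics/m8.png",np.hstack([cv2.resize(f,(400,300)),cv2.resize(t[60:270,150:430],(400,300))]))
```

```text
button [[ 0.69344385 -0.05598285  0.102     ]]
own rel handle 0.08067942822200891 -0.08803293937988696
handle [[ 0.46990495 -0.00505413  0.045     ]
 [ 0.47795876  0.10010215  0.045     ]] [0.47393186 0.04752401 0.045     ]
[0.02409462 0.32120866 0.01130748]
gap 0.010477599700463004 [0.47234232 0.04851362 0.03834196]
-1.8311418073055894
0 -2.6 1 -1.8 2 -1.4 3 -1.9 4 -1.0 5 -0.4 6 -4.8 7 -8.9 8 -11.7 9 -15.5 
home [0.62210178 0.03831916 0.03820584] 0.002649424128497051 0.01048249901638618 104.7083
```

View pics/m8.png

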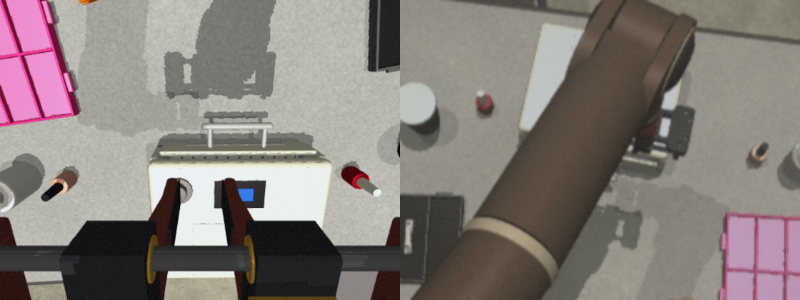

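The tray is home, having travelled 149.8 mm to a hard stop, and the front is flush. Now press the button.

Run:
```python
from h import *
B=np.array([.698,-.056]); effector.grip(0,20); R=down(YS+np.pi/2)
arm.move_pose([*B,.16],R); arm.movel([*B,.118],velocity=.08)
f0=F()[2]
for i in range(22):
    z=.117-.001*i; arm.movel([*B,z],velocity=.02); f=F()[2]-f0; print(round(z,3),round(pos()[2],4),round(f,1),end="; ")
    if f>14: break
arm.hold(.3); arm.movel([*B,.16],velocity=.1)
print(telemetry.current_time_s())
arm.move_pose([.43,.15,.33],down(np.pi/2)); A=grab("wrist"); 
arm.move_pose([.36,0,.33],down(np.pi/2)); t=grab("top"); s=grab("scene")
cv2.imwrite("pics/m9.png",np.vstack([np.hstack([cv2.resize(A[0],(400,300)),cv2.resize(s[0],(400,300))]),np.hstack([cv2.resize(t[0],(400,300)),cv2.resize(t[0][60:270,100:380],(400,300))])]))
```

```text
0.117 0.1175 1.6; 0.116 0.1163 1.7; 0.115 0.1152 2.4; 0.114 0.1141 2.8; 0.113 0.1131 3.8; 0.112 0.1121 4.0; 0.111 0.1115 6.6; 0.11 0.1114 13.4; 0.109 0.1112 18.8; 112.6833
```

View pics/m9.png

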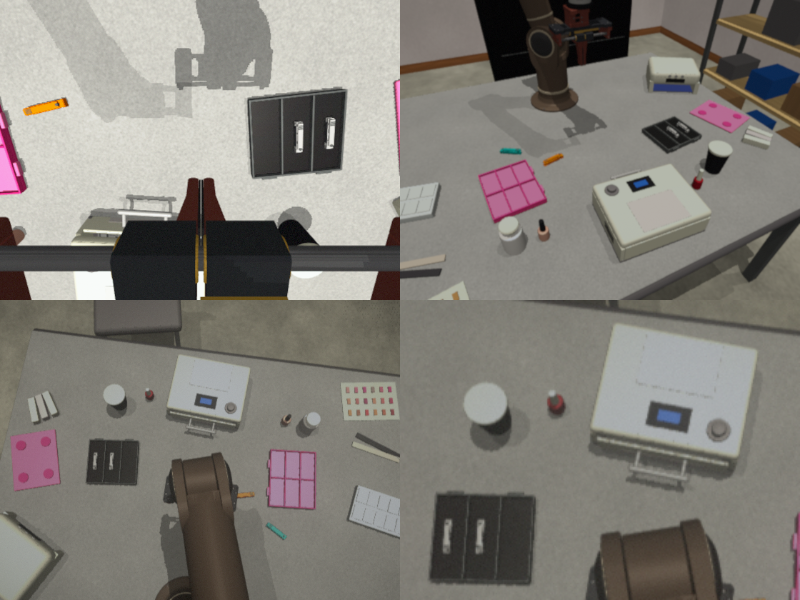

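Everything is in place. The button's hard stop came about 4 mm higher than the text suggests, so I'll check the button up close and repeat the press with a force log.

Run:
```python
from h import *
R=down(YS+np.pi/2)
effector.grip(.088); arm.move_pose([.66,-.06,.25],R); A=grab("wrist","k1")
arm.move_pose([.64,-.06,.21],R); B=grab("wrist","k2")
im=[]
for f,c in (A,B):
    u,v=pix(c,[.698,-.056,.102])[0].astype(int); print(u,v)
    k=f[max(v-40,0):v+40,u-50:u+50]; k=cv2.resize(k,(500,400),interpolation=2); 
    P=pix(c,[.698,-.056,.102])[0]; im.append(k)
    g=cv2.cvtColor(f,cv2.COLOR_BGR2HSV); m=((g[...,2]<185)).astype(np.uint8)*255; m[:v-30]=0;m[v+30:]=0;m[:,:u-35]=0;m[:,u+35:]=0
    for q in cv2.findContours(m,cv2.RETR_EXTERNAL,cv2.CHAIN_APPROX_NONE)[0]:
        if cv2.contourArea(q)>100: (x,y),(w,h),a=cv2.minAreaRect(q); print((x,y),w,h,plane(c,[(x,y)],.102).round(4))
cv2.imwrite("pics/m10.png",np.hstack(im)[:, :1000] if 0 else cv2.resize(np.hstack(im),(800,320)))
```

```text
288 235
(285.0, 235.5) 41.0 42.0 [[ 0.698 -0.059  0.102]]
289 275
(286.5, 275.5) 43.0 47.0 [[ 0.6976 -0.0587  0.102 ]]
```

View pics/m10.png

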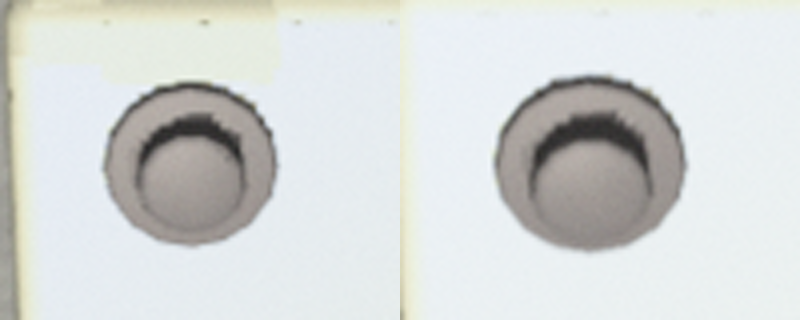

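There is a raised bezel about 42 mm across around the 26 mm button, and the closed pair of fingers may have landed on it. I'll press again with one fingertip (13.5×20 mm) centred on the button, with the other finger hanging clear outside the right side.

Run:
```python
from h import *
R=down(YS+np.pi/2)
def cam_at(p):
    arm.move_pose(p,R); return grab("wrist")[1]
c2=cam_at([.64,-.06,.21]); c1=cam_at([.66,-.06,.25])
a,b=(285.5,240.7),(287,283.7)
print("btn tri",tri(c1,a,c2,b).round(4),"at .102",plane(c1,[a],.102).round(4),plane(c2,[b],.102).round(4))
B=((plane(c1,[a],.102)+plane(c2,[b],.102))/2)[0]; print(B)
g=.060; off=g/2+.00675
ty=R[:,1]; print("tool y",ty)      # the +tool-y finger (left, +y) sits on the button: TCP = B - off*ty
P=B-off*ty; P[2]=0
effector.grip(g,20); print("gap",telemetry.current_finger_gap())
arm.move_pose(P+[0,0,.16],R); arm.movel(P+[0,0,.130],velocity=.08); arm.hold(.3); f0=F(); print(f0)
for i in range(30):
    z=.124-.001*i; arm.movel(P+[0,0,z],velocity=.02); f=F()[2]-f0[2]; print(round(z,3),round(pos()[2],4),round(f,1),end="; ")
    if f>14: break
arm.hold(.3); arm.movel(P+[0,0,.16],velocity=.1); print(telemetry.current_time_s())
```

```text
btn tri [[ 0.7007 -0.0597  0.1142]] at .102 [[ 0.706  -0.0598  0.102 ]] [[ 0.7078 -0.0601  0.102 ]]
[ 0.70688502 -0.05994792  0.102     ]
tool y [0.07293518 0.99733668 0.        ]
gap 0.060013426505680506
[ 0.67232982 -0.78769833  0.4212978 ]
0.124 0.1238 -1.1; 0.123 0.123 -0.1; 0.122 0.122 -0.7; 0.121 0.1209 0.5; 0.12 0.1199 -0.5; 0.119 0.1189 -0.2; 0.118 0.1179 -1.0; 0.117 0.1172 1.2; 0.116 0.1161 2.5; 0.115 0.1151 1.9; 0.114 0.1141 2.8; 0.113 0.1131 3.9; 0.112 0.1121 4.0; 0.111 0.1114 6.0; 0.11 0.1112 11.3; 0.109 0.1111 16.4; 126.0333
```

Both presses gave the same profile: spring contact at 0.1175, about 6 mm of travel at roughly 0.8 N/mm, then a hard stop. That means the button went fully down. One last look before handing in.

Run:
```python
from h import *
arm.move_pose([.36,0,.33],down(np.pi/2)); t=grab("top"); cv2.imwrite("pics/m11.png",cv2.resize(t[0][60:320,90:470],(760,520)))
f,c=t
```

```text
(no output)
```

View pics/m11.png

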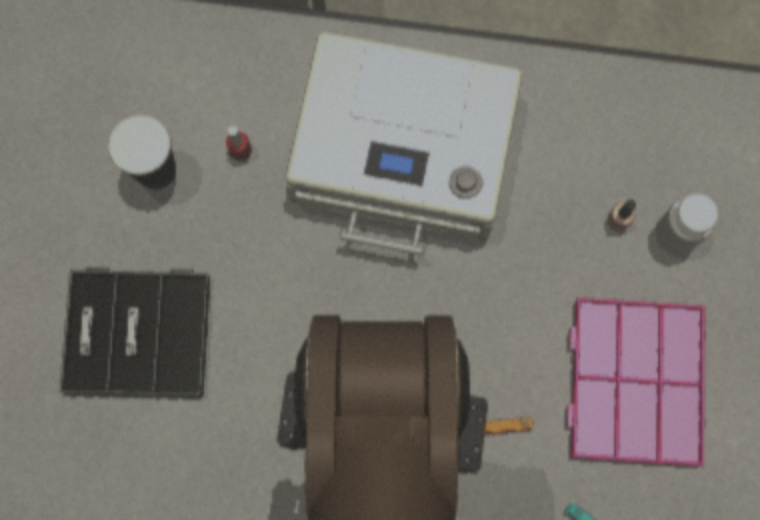

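The tin holds both clean clippers flat at (87,330) and (132,330), the pink box is empty, the tray is home, and the bottles and cup have not moved.

```bash
python3 -c "
from cell import ticket; print(ticket.hand_in())"
```

```text
the job is handed in; nothing more can be done
None
```

The job is handed in: both clean clippers lie flat in the black tin, all five used ones went flat and apart onto the tray, the tray is pushed home, and the start button was pressed fully down twice, the second time as a check.

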